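Fit the hold-down plate over the rod and press the board stack home

TASK

Pick up the drilled hold-down plate by its red handle, thread it down over the stand's upright rod, keeping it level and its edges in line with the stack of cardboard boards, until it lies flat on the stack. Then press the stack smoothly down with it until the stack's stiff carrier is fully home against its stop, bed it there with a steady push of about 20 N for half a second, and let go. Do not force the plate on the rod, drop it or ram it, and leave the bottles, tub and jar alone.

Things in the scene. Friction and masses are not known exactly. Their poses are not given: they have to be found in the camera images.
- stand: blue open-topped tray 140 (x) by 180 (y) by 36 high, fixed to the counter. Origin: centre of its underside on the counter, z up. A steel rod 14 in diameter stands upright at its centre. The stack of punched cardboard boards, 120 (x) by 160 (y), lies in the tray around the rod, edges along the tray's; its level top is 73 to 91 above the counter at the start (more or fewer boards), above the tray's rim even when home.
- rod_tip (a point): top of the rod, on its axis, 140 above the counter; the last 4 mm taper from 14 to 7 in diameter.
- stack (a joint): how far the stack is pushed down, m: starts at 0 to 0.006; 0.030 is home on a hard stop, where the force rises by tens of N within a millimetre. It slides straight down only on a stiff carrier with about 12 N of friction, stays where left, and does not sink under the plate's own weight (4 to 8 N of push beyond that moves it).
- plate: loose hold-down plate, about 0.4 kg: dark steel-grey slab 100 (x) by 130 (y) by 8 thick, with a round bore 16.5 in diameter through its centre that goes on up through a brass collar 32 in outer diameter, to 36 above the underside. Origin: centre of the underside, z up. Two legs at y = +52 and -52 carry a red handle bar across the top. Starts upright on the counter. The plate may be turned half round.
- plate_grip (a point): centre of the red handle bar, straight above the bore, 125 above the plate's underside. The bar runs along the plate's y, 94 free between the legs, section 18 wide (x) by 14 high; free space of 110 between it and the plate, enough to clear the rod when the plate is down.
- plate_bore (a point): centre of the bore's lower mouth, in the plate's underside (axes as the plate's).
- soda_red: bystander: red bottle, 64 in diameter, 190 tall; origin under its foot.
- soda_blue: bystander: blue bottle, 64 in diameter, 190 tall; origin under its foot.
- tub: bystander: white plastic bowl, 100 across, 60 tall; origin under its foot.
- jar: bystander: amber jar, 70 in diameter, 90 tall; origin under its foot.
There are look-alikes about, which are no part of the job. There is more than one size of the plate; the job needs the middle-sized.

How it is judged:
On the way, in this order (a step that is already met when the one before it is completed fails the run):
1. the plate is threaded on the rod and lies flat on the stack (horizontal distance between plate_bore and rod_tip below 0.004 m and contact force between plate and stack above 1 N and angle between plate's own z axis and vertical below 0.06 rad), for 0.1 s.
2. the stack is home and is bedded by a steady push through the plate (14 to 40 N on the stack) (all of step 1 and value of joint stack above 0.028 m and contact force between plate and stack above 14 N), for 0.25 s.
At the end, for the whole second after the job is handed in: The plate is on the rod (bore within 4 mm of its axis), released, at rest and lying flat on the stack (over 1 N on it, tilt under 0.06 rad), its edges in line with the tray and stack within 0.14 rad (half-turn allowed), and the stack is at least 28 of its 30 mm down (all of step 1 and angle between the y axis of plate and the y axis of stand, either way round below 0.14 rad and value of joint stack above 0.028 m and linear speed of plate below 0.02 m/s and contact force between the fingers and plate below 0.05 N); the robot touches nothing.
It fails at once if the plate is forced against the rod or tray (over 20 N) (contact force between plate and stand above 20 N).
It fails at once if the plate falls down the rod (over 0.35 m/s on the rod) (horizontal distance between plate_bore and rod_tip below 0.006 m and z of plate_bore in the frame of rod_tip below -0.001 m and linear speed of plate above 0.35 m/s).
It fails at once if the plate is rammed onto the stack (over 40 N) (contact force between plate and stack above 40 N).
It fails at once if a bystander is moved over 25 mm or tipped ((distance of soda_red from where it was at the start of the episode above 0.025 m or angle between soda_red's own z axis and vertical above 0.35 rad) or (distance of soda_blue from where it was at the start of the episode above 0.025 m or angle between soda_blue's own z axis and vertical above 0.35 rad) or (distance of tub from where it was at the start of the episode above 0.025 m or angle between tub's own z axis and vertical above 0.35 rad) or (distance of jar from where it was at the start of the episode above 0.025 m or angle between jar's own z axis and vertical above 0.35 rad)).
It also fails if it takes over 64 s, if anything falls off the work surface, if the arm or the gripper's body presses on something with over 40 N, if the wrist force passes 120 N, or if a joint passes its speed limit or range.

ROBOT

A 6-joint arm with a two-finger parallel gripper is mounted at the origin on the work surface. World frame = base frame: x ahead of the robot, y to its left, z up, the work surface at z = 0. Lengths are in m, angles in rad, forces in N, time in s.
With the tool pointing down it reaches from about 0.3 to 0.75 m from the base axis. Payload 8.5 kg.
Tool frame: the origin (TCP) lies between the finger pads; the fingertips stand 17 mm ahead of it and the grasp point (between the pads) lies 2 mm behind it; z points along the fingers, y is the line along which they close (so a half turn about z gives the same grasp; the last joint's range is limited). The gripper opens to 85 mm and grips with 20 to 120 N. Pads are 22 mm wide; open, the fingers measure 114 mm over their backs; the gripper's body (76 mm by 85 mm) begins 54 mm behind the grasp point. The pads swing forward as they close: fully open they stand 13 mm farther back than shut.
Start: joints at [-1.447, 0.381, 1.297, -0, 1.464, -0.215], TCP at [0.183, -0.519, 0.248] pointing down, gripper open.
Joint ranges: [-3.11, 3.11], [-0.89, 2.33], [0.22, 2.48], [-1.42, 4.56], [0.17, 2.85], [-2.88, 2.88]. Speed limits (rad/s): [2.39, 2.39, 3.14, 3.14, 3.14, 3.14].

INTERFACE

Orientations are given as a unit quaternion [w, x, y, z].
In Python, from bench import telemetry, read_camera, job gives the robot as it stands. The module is installed in compiled form; this text tells all that it offers.
- The arm moves only by the tool carry_out, never from a script. Its argument "moves" is one flat list of numbers, 7 for each row, row after row: the turn, a rotation vector about the tool's x, y, z in rad, then the shift along the tool's x, y, z in m, then the gripper's target within -1 to 1 (shut at 1, half-way at 0, fully open at -1). A call has 1 to 12 rows; each row shifts and turns the commanded pose from where the row before left it, along the tool's axes as they then stand; what a row does not reach is not made up. A row lasts 1/8 s, in which the tool goes at most 62.5 mm and 10.7 degrees, less where a joint would pass 70% of its speed; a pose out of reach is approached as far as the arm can. A call with a gripper value outside its range is refused whole. The fingers move at their own pace and stop on an object; "force" is the grip in N (left out, the last holds). Time passes only in rows, so rows that do not move let the fingers close. It gives the time, the measured TCP pose, the force, the opening and the grip force at its end, in the units of the state.
- telemetry.get_obs(): the state, without advancing time (a new reading comes with each control period).
- read_camera(name): name is "scene" or "top" or "wrist"; returns a dict with "frame" (480x640x3 uint8, blue, green, red), "vfov" (degrees; the focal length in pixels is half the picture's height over the tangent of half this angle, whatever the lens; pixels are square), "cx", "cy" (the principal point, pixels), "T" (4x4, takes a point from camera to world coordinates). Camera axes: x right, y down, z forward; pixel columns grow to the right and rows downward; lengths in m; the calibration is good to about 2 mm. A picture is of the moment at which its call begins. There is no depth.
- job.close_job(): hands the job in; it is judged then, once.
The state is a dict: "time_s": time; "joint_pos": joint angles; "dq": joint speeds; "joint_torque": joint torques, N m; "position": TCP position; "eef_rot": TCP orientation; "ft_force": force on the tool from outside, world axes, zero at the start; "ft_torque": the same for the moment, N m; "width": finger opening in m; "grip_force": force on a finger pad.
Only numpy, scipy, OpenCV 4.12 (cv2) and the standard library are available. Lean on these libraries where they do the work, as an engineer would, in place of code of your own. Each camera call takes 0.05 s, during which the arm holds its last target. There are 200 camera calls.

## Working session

There is one attempt and no reset: what is moved stays moved. The work goes in short steps, Python scripts to look and compute and a tool call to move; the robot and the scene stay as the last step left them, time stands still between calls to the robot, and variables do not carry over. Pictures are saved under pics/ and viewed, at most 10 in all, crops included, and the job is handed in when it is done.

Besides the shell and the picture viewer there is one more tool, called after "Call:" as name(argument=value, ...) on one line, values as JSON. carry_out: Moves the arm, as the interface text tells. Its arguments: {"type":"object","properties":{"moves":{"type":"array"},"force":{"type":"number"}},"required":["moves"]}

```bash
mkdir -p pics; cat > h.py <<'E'
import numpy as np, cv2
from bench import telemetry, read_camera
def cam(n,save=None):
    c=read_camera(n); c['f']=240/np.tan(np.radians(c['vfov'])/2)
    if save: cv2.imwrite('pics/'+save,c['frame']); np.save('pics/'+save[:-4]+'.npy',c,allow_pickle=True)
    return c
def load(s): return np.load('pics/'+s+'.npy',allow_pickle=True).item()
def ray(c,u,v):
    d=c['T'][:3,:3]@np.array([(u-c['cx'])/c['f'],(v-c['cy'])/c['f'],1]); return c['T'][:3,3],d/np.linalg.norm(d)
def onz(c,u,v,z):
    o,d=ray(c,u,v); return o+d*(z-o[2])/d[2]
def proj(c,p):
    q=c['T'][:3,:3].T@(np.asarray(p)-c['T'][:3,3]); return np.array([c['cx'],c['cy']])+c['f']*q[:2]/q[2]
def tri(r):
    A=sum(np.eye(3)-np.outer(d,d) for o,d in r); b=sum((np.eye(3)-np.outer(d,d))@o for o,d in r); return np.linalg.solve(A,b)
E
python3 - <<'E'
from h import *
for n in('top','scene'):
    c=cam(n,n+'0.png'); print(n,c['vfov'],c['cx'],c['cy'],c['T'].round(3).tolist())
E
```

```text
top 43.635577563168674 320.30949128063554 241.69226473854158 [[0.019, -0.989, 0.147, 0.33], [-1.0, -0.018, 0.009, -0.001], [-0.006, -0.147, -0.989, 1.609], [0.0, 0.0, 0.0, 1.0]]
scene 43.70919183346774 320.18210663564014 239.64059848007588 [[-0.584, 0.696, -0.417, 1.203], [0.812, 0.493, -0.312, 0.498], [-0.012, -0.521, -0.853, 1.487], [0.0, 0.0, 0.0, 1.0]]
```

View pics/top0.png

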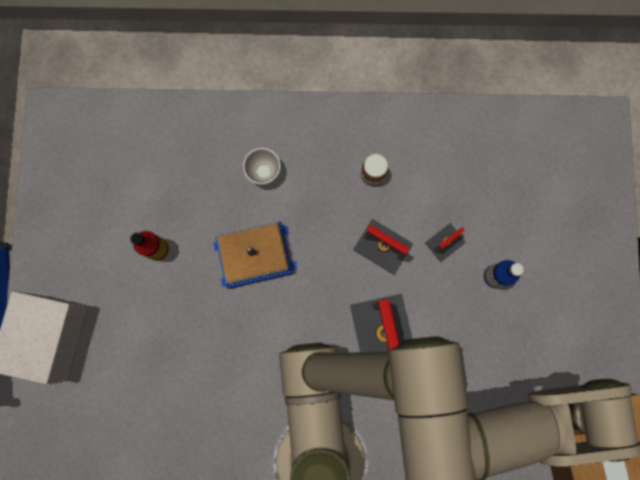

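View pics/scene0.png

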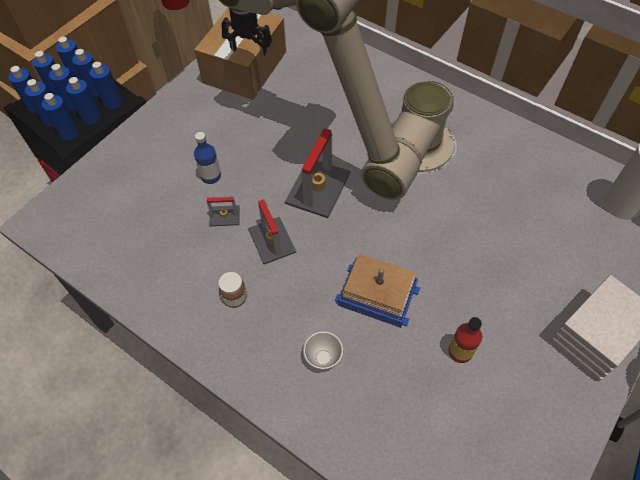

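Three candidates for the plate in the top view: large (383,325), medium (388,245), small (445,242). By size, the middle one is the plate at (388,245). The stand is at (252,252), with the rod tip near (250,250). I'll check this in a crop and measure.

```bash
python3 - <<'E'
from h import *
t=load('top0'); s=load('scene0')
def red(c,box):
    h=cv2.cvtColor(c['frame'],cv2.COLOR_BGR2HSV); m=((h[...,0]<6)|(h[...,0]>174))&(h[...,1]>170)&(h[...,2]>90)
    k=np.zeros_like(m); x0,y0,x1,y1=box; k[y0:y1,x0:x1]=1; return (m&k).astype(np.uint8)
def rect(m):
    n=cv2.findNonZero(m); return cv2.minAreaRect(n),n[:,0,:].mean(0)
for nm,bt,bs in(('mid',(350,215,420,275),(245,195,290,240)),('big',(350,280,420,360),(295,125,340,185)),('small',(425,220,470,260),(200,190,240,212))):
    rt,ct=rect(red(t,bt)); rs,cs=rect(red(s,bs)); P=tri([ray(t,*ct),ray(s,*cs)])
    b=cv2.boxPoints(rt); e=sorted([(np.linalg.norm(b[i]-b[(i+1)%4]),i) for i in range(4)])
    m=[(b[i]+b[(i+1)%4])/2 for _,i in e[:2]]
    w=[onz(t,*q,P[2])for q in m]; d=w[1]-w[0]
    print(nm,P.round(4),'len',np.linalg.norm(d).round(4),'yaw',np.arctan2(d[1],d[0]).round(4),ct,cs)
# plate slab mask (dark gray), blue tray, cardboard
h=cv2.cvtColor(t['frame'],cv2.COLOR_BGR2HSV)
b=((h[...,0]>105)&(h[...,0]<130)&(h[...,1]>150)).astype(np.uint8); b[:, :200]=0;b[:,310:]=0
r,_=rect(b); print('tray',r)
cb=((h[...,0]>8)&(h[...,0]<22)&(h[...,1]>90)).astype(np.uint8); cb[:,:205]=0; cb[:,305:]=0; cb[:215]=0; cb[300:]=0
r,_=rect(cb); print('board',r); p=cv2.boxPoints(r); w=np.array([onz(t,*q,.082)[:2] for q in p]); print(w.round(4).tolist(), w.mean(0), [np.linalg.norm(w[i]-w[i-1]).round(4) for i in range(4)])
g=((h[...,2]<75)&(h[...,1]<60)).astype(np.uint8); g=g|red(t,(350,215,420,275)); g[:215]=0;g[275:]=0;g[:,:345]=0;g[:,415:]=0
r,_=rect(g); print('slab',r); p=cv2.boxPoints(r); w=np.array([onz(t,*q,.008)[:2] for q in p]); print(w.round(4).tolist(),w.mean(0))
a=cv2.resize(t['frame'][210:280,340:480],None,fx=5,fy=5,interpolation=2)
c2=cv2.resize(t['frame'][215:295,205:305],None,fx=5,fy=5,interpolation=2)[:350,:500]
c3=cv2.resize(s['frame'][240:330,330:430],None,fx=2.5,fy=2.5,interpolation=2)
im=np.zeros((600,700,3),np.uint8); im[:350]=a; im[350:350+225,:250]=c3; im[350:600,250:562]=cv2.resize(c2,(312,250))
cv2.imwrite('pics/crop.png',im)
E
```

```text
mid [ 0.5601 -0.157   0.1278] len 0.1118 yaw -2.1095 [387.48757764 239.3757764 ] [267.91133005 216.61576355]
big [ 0.3493 -0.1485  0.2071] len 0.1127 yaw -2.9084 [388.21886792 323.52641509] [316.19680851 150.28989362]
small [ 0.5737 -0.3257  0.0884] len 0.0743 yaw 2.2442 [450.94615385 238.08461538] [219.1038961  198.93506494]
tray ((254.38198852539062, 254.98875427246094), (51.26797103881836, 75.70270538330078), 77.00537872314453)
board ((251.99716186523438, 252.15447998046875), (46.620872497558594, 62.43599319458008), 77.00537872314453)
[[0.5662, 0.2811], [0.6057, 0.125], [0.4881, 0.0947], [0.4493, 0.2491]] [0.52732952 0.18746614] [np.float64(0.1211), np.float64(0.161), np.float64(0.1215), np.float64(0.1592)]
slab ((385.8222351074219, 248.3426513671875), (54.07143020629883, 35.31420135498047), 31.504268646240234)
[[0.5492, -0.0769], [0.6326, -0.1261], [0.5574, -0.2507], [0.4752, -0.2009]] [ 0.55358804 -0.16364234]
```

View pics/crop.png

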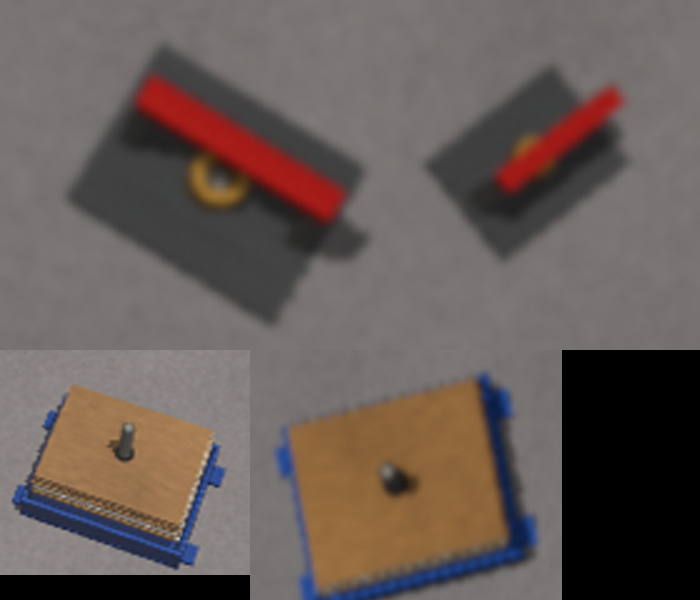

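```bash
cat >> h.py <<'E'
from scipy.spatial.transform import Rotation as Ro
def tcp():
    o=telemetry.get_obs(); q=np.array(o['eef_rot']); return o,np.array(o['position']),Ro.from_quat(q[[1,2,3,0]])
def go(p,ybar):
    """tool down, tool y (closing) perpendicular to bar direction ybar: shift in present tool axes, then turn"""
    o,P,R=tcp(); best=None
    for k in(0,np.pi):
        a=ybar+k; x=np.array([np.cos(a),np.sin(a),0]); z=np.array([0,0,-1.]); G=Ro.from_matrix(np.c_[x,np.cross(z,x),z])
        rv=(R.inv()*G).as_rotvec()
        if best is None or np.linalg.norm(rv)<np.linalg.norm(best): best=rv
        print('opt turn',rv.round(4),'j6',o['joint_pos'][5])
    print('t',o['time_s'],'P',P.round(4),'shift(tool)',R.inv().apply(np.asarray(p)-P).round(4),'turn',best.round(4),'w',o['width'],'F',np.round(o['ft_force'],2),'M',np.round(o['ft_torque'],2))
E
python3 - <<'E'
from h import *
go([.560,-.157,.26],1.03)
E
```

```text
opt turn [-0.0011 -0.0007 -0.6912] j6 -0.2152853909296233
opt turn [-9.0000e-04  1.4000e-03  2.4504e+00] j6 -0.2152853909296233
t 0.1 P [ 0.1828 -0.5185  0.2478] shift(tool) [ 0.4759 -0.2156 -0.0118] turn [-0.0011 -0.0007 -0.6912] w 0.08546478521627106 F [-0.23 -0.54 -0.16] M [-0.03 -0.04 -0.06]
```

Call:
carry_out(moves=[0,0,0,0.0397,-0.018,0,-1,0,0,0,0.0397,-0.018,0,-1,0,0,0,0.0397,-0.018,0,-1,0,0,0,0.0397,-0.018,0,-1,0,0,0,0.0397,-0.018,0,-1,0,0,0,0.0397,-0.018,0,-1,0,0,0,0.0397,-0.018,0,-1,0,0,0,0.0397,-0.018,0,-1,0,0,0,0.0397,-0.018,0,-1,0,0,0,0.0397,-0.018,0,-1,0,0,0,0.0397,-0.018,0,-1,0,0,0,0.0397,-0.018,0,-1])

```text
time_s: 1.6
position: [0.5611, -0.1555, 0.248]
eef_rot: [-0.0, 0.986, 0.169, -0.0]
ft_force: [-0.0, -1.3, 0.4]
width: 0.0852
grip_force: 0.0
```

Call:
carry_out(moves=[0,0,-0.173,0,0,0,-1,0,0,-0.173,0,0,0,-1,0,0,-0.173,0,0,0,-1,0,0,-0.172,0,0,0,-1,0,0,0,0,0,0,-1,0,0,0,0,0,0,-1])

```text
time_s: 2.35
position: [0.5603, -0.1566, 0.2482]
eef_rot: [-0.0, 0.871, 0.491, -0.0]
ft_force: [0.4, -0.3, -0.2]
width: 0.0856
grip_force: 0.0
```

```bash
python3 - <<'E'
from h import *
go([.560,-.157,.26],1.03); c=cam('wrist','w1.png'); print(c['vfov'],c['T'].round(3).tolist(), proj(c,[.56,-.157,.132]))
E
```

```text
opt turn [-0.0004  0.     -0.0035] j6 0.06827680167543283
opt turn [0.0000e+00 6.0000e-04 3.1381e+00] j6 0.06827680167543283
t 2.35 P [ 0.5603 -0.1566  0.2482] shift(tool) [-0.0005 -0.0001 -0.0118] turn [-0.0004  0.     -0.0035] w 0.08559171171438333 F [ 0.42 -0.28 -0.24] M [ 0.   -0.02 -0.02]
68.93937751662388 [[0.855, -0.49, -0.169, 0.604], [-0.519, -0.808, -0.279, -0.084], [0.0, 0.327, -0.945, 0.374], [0.0, 0.0, 0.0, 1.0]] [318.23626002 239.25535319]
```

View pics/w1.png

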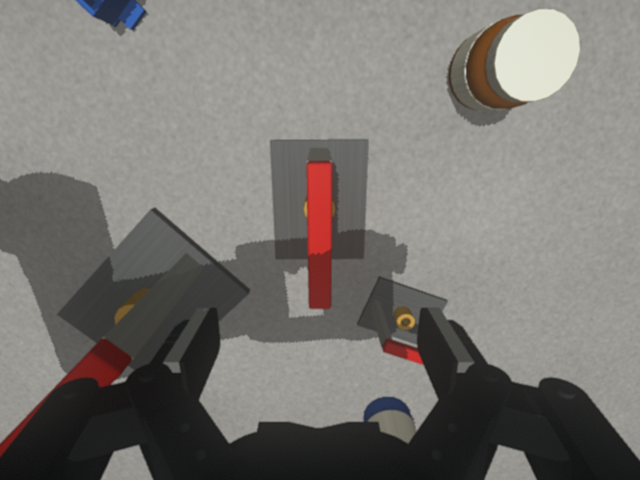

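```bash
python3 - <<'E'
from h import *
c=load('w1'); h=cv2.cvtColor(c['frame'],cv2.COLOR_BGR2HSV); m=((h[...,0]<6)|(h[...,0]>174))&(h[...,1]>170)&(h[...,2]>60)
m[:,:290]=0; m[:,350:]=0; m[:150]=0; m[315:]=0
ys=np.where(m.any(1))[0]; print(ys[0],ys[-1])
for y in(175,200,225,250,275,300):
    x=np.where(m[y])[0]; a,b=onz(c,x[0],y,.132),onz(c,x[-1]+1,y,.132); print(y,x[0],x[-1],((a+b)/2).round(4),np.linalg.norm(a-b).round(4))
e=[onz(c,320,y,.132) for y in(ys[0],ys[-1]+1)]; print(e,np.linalg.norm(e[0]-e[1])); print((e[0]+e[1])/2)
E
```

```text
162 307
175 307 331 [ 0.5851 -0.1173  0.132 ] 0.0173
200 307 331 [ 0.576  -0.1323  0.132 ] 0.0177
225 308 331 [ 0.5668 -0.1483  0.132 ] 0.0174
250 308 330 [ 0.5564 -0.1647  0.132 ] 0.0171
275 310 329 [ 0.5462 -0.1824  0.132 ] 0.0152
300 310 329 [ 0.5351 -0.2007  0.132 ] 0.0156
[array([ 0.59000364, -0.10986799,  0.132     ]), array([ 0.5314085, -0.206806 ,  0.132    ])] 0.11327121730208188
[ 0.56070607 -0.15833699  0.132     ]
```

Call:
carry_out(moves=[0,0,0,-0.001,0.001,0.03,-1,0,0,0,0,0,0.03,-1,0,0,0,0,0,0.03,-1,0,0,0,0,0,0.02,-1,0,0,0,0,0,0.014,-1,0,0,0,0,0,0,-1])

```text
time_s: 3.15
position: [0.5605, -0.158, 0.1237]
eef_rot: [-0.001, 0.871, 0.492, -0.0]
ft_force: [-0.3, -0.0, 0.2]
width: 0.0852
grip_force: 0.0
```

Call:
carry_out(moves=[0,0,0,0,0,0,1,0,0,0,0,0,0,1,0,0,0,0,0,0,1,0,0,0,0,0,0,1,0,0,0,0,0,0,1,0,0,0,0,0,0,1,0,0,0,0,0,0,1,0,0,0,0,0,0,1], force=60)

```text
time_s: 4.15
position: [0.5606, -0.158, 0.1247]
eef_rot: [0.0, 0.87, 0.492, 0.0]
ft_force: [-3.7, 1.1, 5.6]
width: 0.0168
grip_force: 59.4
```

Call:
carry_out(moves=[0,0,0,0,0,-0.005,1,0,0,0,0,0,-0.01,1,0,0,0,0,0,-0.02,1,0,0,0,0,0,-0.025,1,0,0,0,0,0,-0.025,1,0,0,0,0,0,-0.025,1,0,0,0,0,0,-0.025,1,0,0,0,0,0,-0.02,1,0,0,0,0,0,-0.015,1,0,0,0,0,0,0,1,0,0,0,0,0,0,1])

```text
time_s: 5.52
position: [0.5604, -0.1579, 0.2936]
eef_rot: [-0.001, 0.87, 0.492, -0.0]
ft_force: [0.2, -0.5, -3.9]
width: 0.0169
grip_force: 58.8
```

```bash
python3 - <<'E'
from h import *
go([.46,.187,.294],1.818); c=cam('wrist','w2.png')
E
```

```text
opt turn [-1.300e-03 -4.000e-04 -7.882e-01] j6 0.0631163343818121
opt turn [-6.0000e-04  1.7000e-03  2.3534e+00] j6 0.0631163343818121
t 5.525 P [ 0.5604 -0.1579  0.2936] shift(tool) [ 2.440e-01 -2.637e-01 -1.000e-04] turn [-1.300e-03 -4.000e-04 -7.882e-01] w 0.016933714324185185 F [ 0.19 -0.49 -3.94] M [-0.06  0.05 -0.01]
```

View pics/w2.png

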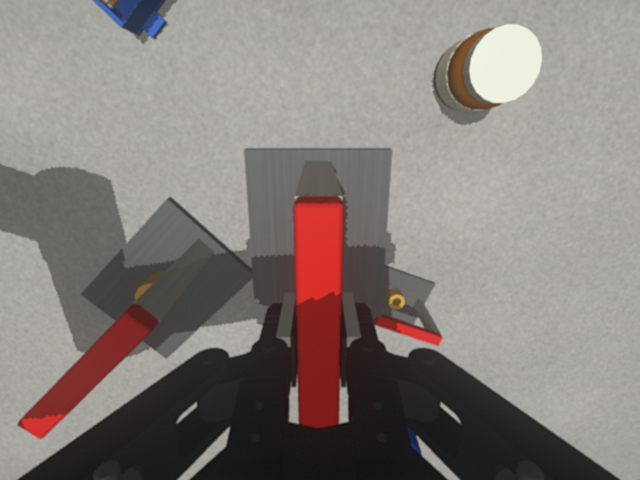

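The plate hangs level in the gripper. Its far edge is at row 149 (246–391) and the bar end is at row 197. Next is a standoff short of the rod.

Call:
carry_out(moves=[0,0,-0.08,0,0,0,1,0,0,-0.11,0,0,0,1,0,0,-0.11,0,0,0,1,0,0,-0.11,0,0,0,1,0,0,-0.11,0,0,0,1,0,0,-0.11,0,0,0,1,0,0,-0.1,0,0,0,1,0,0,-0.06,0,0,0,1])

```text
time_s: 6.58
position: [0.5605, -0.158, 0.2935]
eef_rot: [-0.001, 0.613, 0.79, -0.0]
ft_force: [0.7, -0.5, -4.3]
width: 0.0168
grip_force: 58.8
```

Call:
carry_out(moves=[0,0,0,0.01,0.0025,0,1,0,0,0,0.02,0.005,0,1,0,0,0,0.03,0.0075,0,1,0,0,0,0.04,0.01,0,1,0,0,0,0.04,0.01,0,1,0,0,0,0.03,0.0075,0,1,0,0,0,0.02,0.005,0,1,0,0,0,0.01,0.0025,0,1,0,0,0,0,0,0,1,0,0,0,0,0,0,1,0,0,0,0,0,0,1])

```text
time_s: 7.95
position: [0.5599, 0.0473, 0.2943]
eef_rot: [-0.0, 0.614, 0.789, -0.0]
ft_force: [-0.7, 0.5, -3.6]
width: 0.0171
grip_force: 58.8
```

```bash
python3 - <<'E'
from h import *
go([.527,.187,.294],1.818); c=cam('wrist','w3.png'); print(proj(c,[.527,.187,.14]))
t=cam('top','t3.png');s=cam('scene','s3.png'); print(proj(t,[.527,.187,.14]),proj(s,[.527,.187,.14]))
im=np.zeros((480,800,3),np.uint8); im[:,:640]=c['frame']
for k,q in((0,t),(240,s)):
    u,v=proj(q,[.527,.187,.14]).astype(int); im[k:k+160,640:]=cv2.resize(q['frame'][v-10:v+10,u-10:u+10],(160,160),interpolation=0)
cv2.imwrite('pics/w3b.png',im)
E
```

```text
opt turn [-0.0001  0.0001  0.0006] j6 -0.3740691737723696
opt turn [-1.000e-04 -2.000e-04 -3.141e+00] j6 -0.3740691737723696
t 7.95 P [0.5599 0.0473 0.2943] shift(tool) [0.1435 0.0023 0.0003] turn [-0.0001  0.0001  0.0006] w 0.01712464028729639 F [-0.74  0.46 -3.61] M [ 0.04 -0.02  0.05]
[321.31548784  28.03698393]
[249.41545696 249.1048013 ] [381.75889293 270.041438  ]
```

View pics/w3b.png

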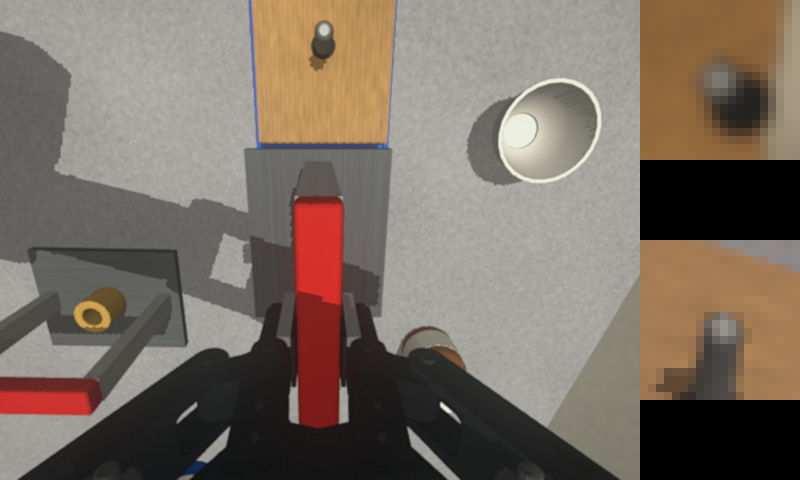

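Wrist view: rod tip cap at about (324,28), the board edges at columns 250–395, and the held plate's far edge at row 149. Now the precise measurement.

```bash
cat > m.py <<'E'
from h import *
from sys import argv
def cap(c,g,r=9):
    u,v=np.round(proj(c,g)).astype(int); f=c['frame'].astype(int); v0,u0=max(v-r,0),u-r
    w=f[v0:v+r,u0:u+r]; sat=w.max(2)-w.min(2); m=(sat<32)&(w.mean(2)>95); ys,xs=np.nonzero(m); return np.array([xs.mean()+u0,ys.mean()+v0]),m.sum()
E
python3 - <<'E'
from m import *
c,t,s=load('w3'),load('t3'),load('s3'); g=[.527,.187,.14]
for n,q,r in(('w',c,14),('t',t,5),('s',s,5)):
    p,k=cap(q,g,r); print(n,p,k,onz(q,*p,.14).round(4))
print('tri ts',tri([ray(t,*cap(t,g,5)[0]),ray(s,*cap(s,g,5)[0])]).round(4))
o,P,R=tcp(); zt=P[2]-.1247+.008
h=cv2.cvtColor(c['frame'],cv2.COLOR_BGR2HSV)
# slab far edge + sides
f=c['frame'].astype(int)
for v in(152,170,190):
    row=f[v].mean(1); d=np.diff(cv2.GaussianBlur(row.reshape(1,-1),(5,1),0)[0]); l=230+np.argmin(d[230:265]); r=370+np.argmax(d[370:410]); a,b=onz(c,l+.5,v,zt),onz(c,r+.5,v,zt); 
    print('slab',v,l,r,R.inv().apply(np.c_[a,b].T-P).round(4).tolist())
col=cv2.GaussianBlur(f.mean(2),(5,5),0)
for u in(260,280,360,380): 
    d=np.diff(col[135:165,u]); print(u,135+np.argmin(d), R.inv().apply(onz(c,u,135.5+np.argmin(d),zt)-P).round(4))
cb=(h[...,0]>8)&(h[...,0]<22)&(h[...,1]>90); L=[];Q=[]
for v in range(50,140,10):
    x=np.where(cb[v,240:410])[0]+240; L.append((x[0],v));Q.append((x[-1]+1,v))
for z in(.073,.082,.091):
    a=np.array([onz(c,*q,z) for q in L]);b=np.array([onz(c,*q,z) for q in Q]); A=R.inv().apply(a-P);B=R.inv().apply(b-P)
    print(z,'width',(B-A)[:,1].mean().round(4),'mid',((A+B)/2)[:,1].mean().round(4),'yaw L,R',np.polyfit(A[:,0],A[:,1],1)[0].round(4),np.polyfit(B[:,0],B[:,1],1)[0].round(4))
print('tray/top near edge rows', np.where(cb[:,300])[0].max())
E
```

```text
w [323.99069767  29.22790698] 215 [0.529  0.1867 0.14  ]
t [248.11111111 248.33333333] 9 [0.5289 0.1903 0.14  ]
s [381.  270.5] 12 [0.5292 0.1861 0.14  ]
tri ts [0.5295 0.1883 0.1424]
slab 152 243 391 [[0.0617, -0.0506, 0.1167], [0.0616, 0.0497, 0.1167]]
slab 170 245 390 [[0.0496, -0.0501, 0.1167], [0.0495, 0.0499, 0.1167]]
slab 190 246 389 [[0.0357, -0.0503, 0.1167], [0.0355, 0.0501, 0.1167]]
260 141 [ 0.0686 -0.039   0.1167]
280 142 [ 0.0679 -0.0256  0.1167]
360 142 [0.0678 0.0282 0.1167]
380 141 [0.0684 0.0416 0.1167]
0.073 width 0.1216 mid 0.0048 yaw L,R -0.0026 -0.0001
0.082 width 0.1185 mid 0.0047 yaw L,R -0.0026 -0.0001
0.091 width 0.1153 mid 0.0046 yaw L,R -0.0026 -0.0001
tray/top near edge rows 142
```

Call:
carry_out(moves=[0,0,0,0.01,0.0013,0,1,0,0,0,0.015,0.0015,0,1,0,0,0,0.015,0.0015,0,1,0,0,0,0.01,0,0,1,0,0,0,0.005,0,0,1,0,0,0,0,0,0,1,0,0,0,0,0,0,1,0,0,0,0,0,0,1])

```text
time_s: 9.1
position: [0.5505, 0.1021, 0.2943]
eef_rot: [0.0, 0.614, 0.789, -0.0]
ft_force: [0.2, 0.3, -4.0]
width: 0.017
grip_force: 58.8
```

```bash
python3 - <<'E'
from m import *
g=[.529,.187,.14]; go(g,1.818); o,P,R=tcp()
c=cam('wrist','w4.png'); p,k=cap(c,g,16); print(p,k,proj(c,g)); w=onz(c,*p,.14); print(w.round(4),'tool',R.inv().apply(w-P).round(4))
f=cv2.GaussianBlur(c['frame'].astype(np.float32).mean(2),(3,3),0)
for u in(260,280,360,380):
    print(u,[int(x) for x in f[138:156,u]], [R.inv().apply(onz(c,u,v,P[2]-.1167)-P)[0].round(4) for v in(146,148,150)])
h=cv2.cvtColor(c['frame'],cv2.COLOR_BGR2HSV); m=((h[...,0]<6)|(h[...,0]>174))&(h[...,1]>170)&(h[...,2]>60); r0=np.where(m[:,310:330].any(1))[0][0]; x=np.where(m[r0+20])[0]
x=x[(x>280)&(x<360)]; print('bar',r0,[R.inv().apply(onz(c,u,v,P[2]+.0073)-P).round(4) for u,v in((320,r0),(x[0],r0+20),(x[-1]+1,r0+20))])
im=cv2.resize(c['frame'][60:260,220:420],(600,600),interpolation=2); cv2.imwrite('pics/w4b.png',im)
E
```

```text
opt turn [-0.      0.0001  0.0013] j6 -0.2764356848158426
opt turn [-1.0000e-04 -1.0000e-04 -3.1403e+00] j6 -0.2764356848158426
t 9.1 P [0.5505 0.1021 0.2943] shift(tool) [ 0.0876 -0.      0.1543] turn [-0.      0.0001  0.0013] w 0.016989728081002242 F [ 0.18  0.28 -4.04] M [0.02 0.03 0.02]
[317.6519337 112.5801105] 181 [318.05678212 112.53839824]
[0.5287 0.1869 0.14  ] tool [ 0.0875 -0.0003  0.1543]
260 [147, 147, 147, 147, 147, 147, 148, 148, 144, 131, 111, 100, 102, 106, 107, 106, 106, 106] [np.float64(0.066), np.float64(0.0646), np.float64(0.0633)]
280 [143, 144, 145, 145, 146, 146, 147, 148, 145, 132, 110, 99, 101, 105, 106, 105, 105, 105] [np.float64(0.0659), np.float64(0.0646), np.float64(0.0633)]
360 [142, 143, 144, 145, 146, 147, 147, 148, 146, 132, 110, 98, 101, 105, 105, 105, 105, 105] [np.float64(0.0659), np.float64(0.0646), np.float64(0.0633)]
380 [145, 144, 144, 143, 143, 143, 144, 144, 141, 129, 110, 102, 106, 111, 111, 111, 111, 111] [np.float64(0.0659), np.float64(0.0646), np.float64(0.0632)]
bar 198 [array([ 0.0579,  0.0006, -0.0073]), array([ 0.0507, -0.0085, -0.0073]), array([ 0.0506,  0.0088, -0.0073])]
```

View pics/w4b.png

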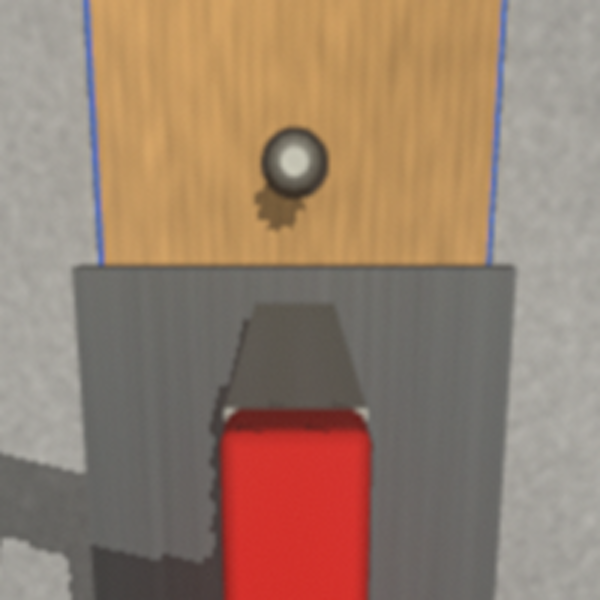

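Rod tip at image (318,113), and the slab's far edge at row 148. The rod is 87.5 mm ahead of the TCP. The plate centre is about 1 mm behind the TCP and laterally centred.

Call:
carry_out(moves=[0,0,0,0.01,0,0,1,0,0,0,0.02,0,0,1,0,0,0,0.025,0,0,1,0,0,0,0.02,0,0,1,0,0,0,0.01,0,0,1,0,0,0,0.003,0,0,1,0,0,0,0,0,0.01,1,0,0,0,0,0,0.01,1,0,0,0,0,0,0.005,1,0,0,0,0,0,0,1,0,0,0,0,0,0,1,0,0,0,0,0,0,1])

```text
time_s: 10.65
position: [0.5289, 0.1878, 0.2696]
eef_rot: [0.0, 0.614, 0.789, 0.0]
ft_force: [0.1, 0.1, -3.8]
width: 0.017
grip_force: 58.8
```

```bash
python3 - <<'E'
from m import *
g=[.5287,.1869,.14]; go(g,1.818); c=cam('wrist','w5.png')
h=cv2.cvtColor(c['frame'],cv2.COLOR_BGR2HSV); cb=(h[...,0]>8)&(h[...,0]<22)&(h[...,1]>90); print(cb[60:240].sum())
E
```

```text
opt turn [0.0006 0.0001 0.0018] j6 -0.11873212727023658
opt turn [-1.0000e-04  1.0000e-03 -3.1398e+00] j6 -0.11873212727023658
t 10.65 P [0.5289 0.1878 0.2696] shift(tool) [-0.0008 -0.0004  0.1296] turn [0.0006 0.0001 0.0018] w 0.016977510684188766 F [ 0.07  0.13 -3.78] M [-0.02 -0.04  0.  ]
3150
```

Call:
carry_out(moves=[0,0,0,0,0,0.002,1,0,0,0,0,0,0.0015,1,0,0,0,0,0,0.0015,1,0,0,0,0,0,0.0015,1,0,0,0,0,0,0,1])

```text
time_s: 11.32
position: [0.5287, 0.1877, 0.2627]
eef_rot: [-0.0, 0.614, 0.789, -0.0]
ft_force: [0.1, -0.5, -4.5]
width: 0.0172
grip_force: 58.8
```

Call:
carry_out(moves=[0,0,0,0,0,0.001,1,0,0,0,0,0,0.001,1,0,0,0,0,0,0,1])

```text
time_s: 11.7
position: [0.5287, 0.1878, 0.2607]
eef_rot: [-0.0, 0.614, 0.789, -0.0]
ft_force: [-0.2, -0.1, -3.6]
width: 0.0168
grip_force: 58.8
```

Call:
carry_out(moves=[0,0,0,0,0,0.001,1,0,0,0,0,0,0.001,1,0,0,0,0,0,0,1])

```text
time_s: 12.08
position: [0.5287, 0.1877, 0.2587]
eef_rot: [-0.0, 0.614, 0.789, -0.0]
ft_force: [0.4, 0.3, -3.5]
width: 0.017
grip_force: 58.8
```

Call:
carry_out(moves=[0,0,0,0,0,0.001,1,0,0,0,0,0,0.001,1,0,0,0,0,0,0.001,1,0,0,0,0,0,0,1])

```text
time_s: 12.58
position: [0.5287, 0.1878, 0.2557]
eef_rot: [-0.0, 0.614, 0.789, -0.0]
ft_force: [0.6, -0.6, -3.5]
width: 0.0167
grip_force: 58.8
```

Call:
carry_out(moves=[0,0,0,0,0,0.002,1,0,0,0,0,0,0.002,1,0,0,0,0,0,0.002,1,0,0,0,0,0,0.002,1,0,0,0,0,0,0.002,1,0,0,0,0,0,0,1])

```text
time_s: 13.32
position: [0.5287, 0.1878, 0.2456]
eef_rot: [-0.0, 0.614, 0.789, -0.0]
ft_force: [0.8, 0.4, -3.8]
width: 0.0168
grip_force: 58.8
```

```bash
python3 - <<'E'
from m import *
go([.5287,.1877,.14],1.818); c=cam('scene','s6.png'); c2=cam('wrist','w6.png')
im=np.zeros((480,800,3),np.uint8)
im[:400,:400]=cv2.resize(c['frame'][210:330,320:440],(400,400),interpolation=2); im[:400,400:]=cv2.resize(c2['frame'][100:400,170:470],(400,400)); cv2.imwrite('pics/b6.png',im)
E
```

```text
opt turn [-0.0003 -0.      0.0018] j6 -0.11876176293495569
opt turn [ 1.0000e-04 -5.0000e-04 -3.1398e+00] j6 -0.11876176293495569
t 13.325 P [0.5287 0.1878 0.2456] shift(tool) [-1.000e-04  0.000e+00  1.056e-01] turn [-0.0003 -0.      0.0018] w 0.01679475714423934 F [ 0.78  0.45 -3.78] M [-0.04 -0.03  0.03]
```

View pics/b6.png

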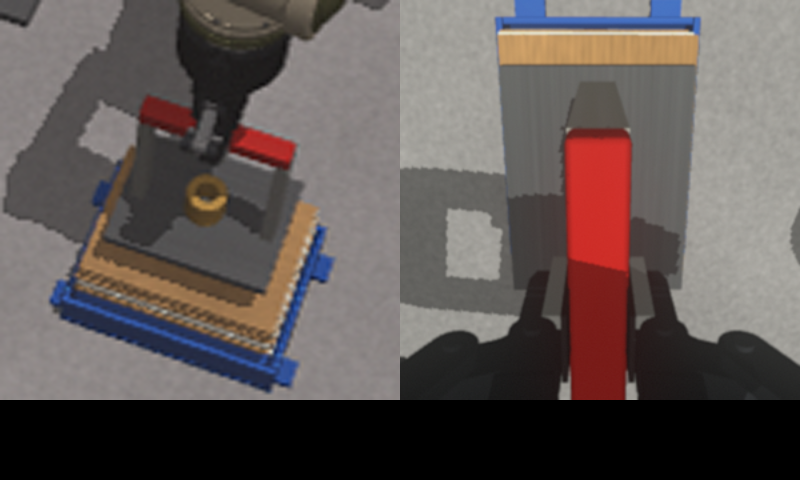

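The plate is threaded on the rod, level and aligned with the stack (collar at (208,195) in the left crop). I'm lowering it further.

Call:
carry_out(moves=[0,0,0,0,0,0.002,1,0,0,0,0,0,0.003,1,0,0,0,0,0,0.003,1,0,0,0,0,0,0.003,1,0,0,0,0,0,0.003,1,0,0,0,0,0,0.003,1,0,0,0,0,0,0.003,1,0,0,0,0,0,0.003,1,0,0,0,0,0,0.002,1,0,0,0,0,0,0.001,1,0,0,0,0,0,0,1])

```text
time_s: 14.8
position: [0.5288, 0.1878, 0.2198]
eef_rot: [-0.0, 0.614, 0.789, 0.0]
ft_force: [0.4, -0.6, -3.9]
width: 0.0168
grip_force: 58.8
```

Call:
carry_out(moves=[0,0,0,0,0,0.001,1,0,0,0,0,0,0.001,1,0,0,0,0,0,0.001,1,0,0,0,0,0,0,1])

```text
time_s: 15.3
position: [0.5287, 0.1878, 0.2167]
eef_rot: [-0.0, 0.614, 0.789, -0.0]
ft_force: [-1.0, -0.2, -4.2]
width: 0.0166
grip_force: 58.8
```

Call:
carry_out(moves=[0,0,0,0,0,0.001,1,0,0,0,0,0,0.001,1,0,0,0,0,0,0.001,1,0,0,0,0,0,0,1])

```text
time_s: 15.8
position: [0.5287, 0.1877, 0.2137]
eef_rot: [-0.0, 0.614, 0.789, -0.0]
ft_force: [0.4, 0.2, -4.6]
width: 0.0171
grip_force: 58.8
```

Call:
carry_out(moves=[0,0,0,0,0,0.001,1,0,0,0,0,0,0.001,1,0,0,0,0,0,0.001,1,0,0,0,0,0,0,1])

```text
time_s: 16.3
position: [0.5287, 0.1878, 0.2107]
eef_rot: [-0.0, 0.614, 0.789, -0.0]
ft_force: [0.1, 0.8, -4.2]
width: 0.0164
grip_force: 58.8
```

Call:
carry_out(moves=[0,0,0,0,0,0.001,1,0,0,0,0,0,0.001,1,0,0,0,0,0,0.001,1,0,0,0,0,0,0,1])

```text
time_s: 16.8
position: [0.5287, 0.1878, 0.2077]
eef_rot: [-0.0, 0.614, 0.789, -0.0]
ft_force: [-0.9, -0.6, -3.5]
width: 0.017
grip_force: 58.8
```

Call:
carry_out(moves=[0,0,0,0,0,0.001,1,0,0,0,0,0,0.001,1,0,0,0,0,0,0.001,1,0,0,0,0,0,0,1])

```text
time_s: 17.3
position: [0.5288, 0.1878, 0.2058]
eef_rot: [0.0, 0.614, 0.789, 0.0]
ft_force: [-3.3, -1.4, 5.9]
width: 0.0169
grip_force: 60.0
```

Contact with the stack at TCP z≈0.206. Now a smooth press.

Call:
carry_out(moves=[0,0,0,0,0,0.001,1,0,0,0,0,0,0.001,1,0,0,0,0,0,0.001,1])

```text
time_s: 17.68
position: [0.5288, 0.1878, 0.2028]
eef_rot: [0.0, 0.614, 0.789, 0.0]
ft_force: [-3.8, -1.5, 6.0]
width: 0.0168
grip_force: 60.1
```

Call:
carry_out(moves=[0,0,0,0,0,0.001,1,0,0,0,0,0,0.001,1,0,0,0,0,0,0.001,1,0,0,0,0,0,0.001,1])

```text
time_s: 18.18
position: [0.5288, 0.1878, 0.1988]
eef_rot: [0.0, 0.614, 0.789, 0.0]
ft_force: [-3.1, -0.9, 6.0]
width: 0.0168
grip_force: 60.1
```

Call:
carry_out(moves=[0,0,0,0,0,0.001,1,0,0,0,0,0,0.001,1,0,0,0,0,0,0.001,1,0,0,0,0,0,0.001,1])

```text
time_s: 18.68
position: [0.5288, 0.1878, 0.1948]
eef_rot: [0.0, 0.614, 0.789, 0.0]
ft_force: [-4.4, -0.5, 6.0]
width: 0.0171
grip_force: 60.1
```

Call:
carry_out(moves=[0,0,0,0,0,0.001,1,0,0,0,0,0,0.001,1,0,0,0,0,0,0.001,1,0,0,0,0,0,0.001,1,0,0,0,0,0,0.001,1,0,0,0,0,0,0.001,1])

```text
time_s: 19.42
position: [0.5288, 0.1878, 0.1888]
eef_rot: [0.0, 0.614, 0.789, 0.0]
ft_force: [-3.7, -1.4, 6.4]
width: 0.0168
grip_force: 60.1
```

Call:
carry_out(moves=[0,0,0,0,0,0.001,1,0,0,0,0,0,0.001,1,0,0,0,0,0,0.001,1,0,0,0,0,0,0.001,1,0,0,0,0,0,0.0005,1])

```text
time_s: 20.05
position: [0.5288, 0.1878, 0.1843]
eef_rot: [0.0, 0.614, 0.789, 0.0]
ft_force: [-4.6, -1.4, 5.0]
width: 0.017
grip_force: 60.1
```

Call:
carry_out(moves=[0,0,0,0,0,0.0005,1,0,0,0,0,0,0.0005,1,0,0,0,0,0,0.0005,1])

```text
time_s: 20.42
position: [0.5288, 0.1878, 0.1828]
eef_rot: [0.0, 0.614, 0.789, 0.0]
ft_force: [-3.6, -0.8, 6.8]
width: 0.0168
grip_force: 60.1
```

Call:
carry_out(moves=[0,0,0,0,0,0.0005,1,0,0,0,0,0,0.0005,1])

```text
time_s: 20.68
position: [0.5288, 0.1878, 0.1818]
eef_rot: [0.0, 0.614, 0.789, 0.0]
ft_force: [-3.1, -0.4, 5.9]
width: 0.0172
grip_force: 60.1
```

Call:
carry_out(moves=[0,0,0,0,0,0.0005,1,0,0,0,0,0,0.0005,1])

```text
time_s: 20.92
position: [0.5288, 0.1878, 0.1808]
eef_rot: [0.0, 0.614, 0.789, 0.0]
ft_force: [-4.0, -0.9, 5.5]
width: 0.0168
grip_force: 60.1
```

Call:
carry_out(moves=[0,0,0,0,0,0.0004,1,0,0,0,0,0,0.0003,1])

```text
time_s: 21.18
position: [0.5288, 0.1878, 0.1801]
eef_rot: [0.0, 0.614, 0.789, 0.0]
ft_force: [-3.7, -0.8, 6.5]
width: 0.017
grip_force: 60.1
```

Call:
carry_out(moves=[0,0,0,0,0,0.0004,1,0,0,0,0,0,0.0003,1])

```text
time_s: 21.42
position: [0.5288, 0.1878, 0.1794]
eef_rot: [0.0, 0.614, 0.789, 0.0]
ft_force: [-3.4, 0.2, 6.7]
width: 0.0172
grip_force: 60.1
```

Call:
carry_out(moves=[0,0,0,0,0,0.0004,1,0,0,0,0,0,0.0003,1])

```text
time_s: 21.68
position: [0.5288, 0.1878, 0.1787]
eef_rot: [0.0, 0.614, 0.789, 0.0]
ft_force: [-3.4, -0.9, 5.7]
width: 0.0171
grip_force: 60.1
```

Call:
carry_out(moves=[0,0,0,0,0,0.0003,1,0,0,0,0,0,0.0002,1])

```text
time_s: 21.92
position: [0.5288, 0.1878, 0.1782]
eef_rot: [0.0, 0.614, 0.789, 0.0]
ft_force: [-3.9, 0.3, 7.8]
width: 0.0171
grip_force: 60.3
```

Call:
carry_out(moves=[0,0,0,0,0,0.0003,1,0,0,0,0,0,0,1])

```text
time_s: 22.18
position: [0.5288, 0.1878, 0.1782]
eef_rot: [0.001, 0.614, 0.789, 0.0]
ft_force: [-5.4, -1.6, 7.9]
width: 0.0174
grip_force: 60.4
```

Call:
carry_out(moves=[0,0,0,0,0,0.0002,1,0,0,0,0,0,0,1])

```text
time_s: 22.42
position: [0.5288, 0.1878, 0.1782]
eef_rot: [0.001, 0.614, 0.789, 0.0]
ft_force: [-4.8, -1.1, 9.6]
width: 0.0168
grip_force: 60.6
```

Call:
carry_out(moves=[0,0,0,0,0,0.0003,1,0,0,0,0,0,0,1])

```text
time_s: 22.68
position: [0.5288, 0.1878, 0.1781]
eef_rot: [0.001, 0.614, 0.789, 0.001]
ft_force: [-5.4, -2.7, 11.3]
width: 0.0165
grip_force: 60.8
```

Call:
carry_out(moves=[0,0,0,0,0,0.0003,1,0,0,0,0,0,0,1])

```text
time_s: 22.92
position: [0.5288, 0.1878, 0.1781]
eef_rot: [0.001, 0.614, 0.789, 0.001]
ft_force: [-6.8, -1.6, 14.1]
width: 0.017
grip_force: 61.1
```

Call:
carry_out(moves=[0,0,0,0,0,0.0002,1,0,0,0,0,0,0,1])

```text
time_s: 23.18
position: [0.5288, 0.1878, 0.1781]
eef_rot: [0.001, 0.614, 0.79, 0.001]
ft_force: [-7.8, -1.5, 15.8]
width: 0.0169
grip_force: 61.3
```

Call:
carry_out(moves=[0,0,0,0,0,0,1,0,0,0,0,0,0,1,0,0,0,0,0,0,1,0,0,0,0,0,0,1,0,0,0,0,0,0,1])

```text
time_s: 23.8
position: [0.5288, 0.1878, 0.1781]
eef_rot: [0.001, 0.614, 0.789, 0.001]
ft_force: [-6.6, -1.6, 14.4]
width: 0.0167
grip_force: 61.3
```

Call:
carry_out(moves=[0,0,0,0,0,-0.0005,1,0,0,0,0,0,-0.0005,1,0,0,0,0,0,-0.0004,1,0,0,0,0,0,0,1], force=60)

```text
time_s: 24.3
position: [0.5288, 0.1878, 0.1782]
eef_rot: [0.0, 0.614, 0.789, 0.0]
ft_force: [-3.7, -0.8, 7.2]
width: 0.0169
grip_force: 60.3
```

Call:
carry_out(moves=[0,0,0,0,0,-0.0005,1,0,0,0,0,0,-0.0003,1,0,0,0,0,0,0,1])

```text
time_s: 24.68
position: [0.5288, 0.1878, 0.1782]
eef_rot: [0.0, 0.614, 0.789, 0.0]
ft_force: [-1.8, -0.5, 3.7]
width: 0.0169
grip_force: 59.8
```

Call:
carry_out(moves=[0,0,0,0,0,0,0.3,0,0,0,0,0,0,0,0,0,0,0,0,0,-1,0,0,0,0,0,0,-1,0,0,0,0,0,0,-1,0,0,0,0,0,0,-1,0,0,0,0,0,0,-1], force=20)

```text
time_s: 25.55
position: [0.5288, 0.1878, 0.1781]
eef_rot: [0.0, 0.614, 0.789, 0.0]
ft_force: [0.5, -0.1, -0.3]
width: 0.0856
grip_force: 0.0
```

Call:
carry_out(moves=[0,0,0,0,0,-0.01,-1,0,0,0,0,0,-0.02,-1,0,0,0,0,0,-0.03,-1,0,0,0,0,0,-0.03,-1,0,0,0,0,0,-0.02,-1,0,0,0,0,0,-0.01,-1,0,0,0,0,0,0,-1,0,0,0,0,0,0,-1])

```text
time_s: 26.55
position: [0.5285, 0.1877, 0.2973]
eef_rot: [-0.001, 0.614, 0.789, -0.001]
ft_force: [-0.0, 0.2, -0.2]
width: 0.0855
grip_force: 0.0
```

```bash
python3 - <<'E'
from m import *
go([.5287,.1877,.14],1.818); c=cam('scene','s7.png'); c2=cam('wrist','w7.png')
im=np.zeros((400,800,3),np.uint8)
im[:,:400]=cv2.resize(c['frame'][210:330,320:440],(400,400),interpolation=2); im[:,400:]=cv2.resize(c2['frame'][40:440,120:520],(400,400)); cv2.imwrite('pics/b7.png',im)
E
```

```text
opt turn [-0.0016 -0.0002  0.0018] j6 -0.11877157532571624
opt turn [ 3.0000e-04 -2.5000e-03 -3.1398e+00] j6 -0.11877157532571624
t 26.55 P [0.5285 0.1877 0.2973] shift(tool) [-1.000e-04  4.000e-04  1.573e-01] turn [-0.0016 -0.0002  0.0018] w 0.08549320957029924 F [-0.05  0.24 -0.23] M [ 0.    0.01 -0.03]
```

View pics/b7.png

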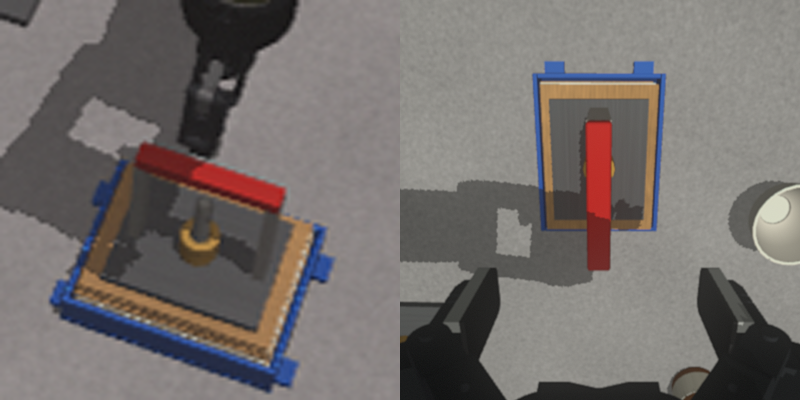

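The plate lies flat and aligned on the stack with the rod through the collar (200,225). The gripper is clear, so I'm handing in.

```bash
python3 -c "
from bench import job; print(job.close_job())"
```

```text
the job is handed in; nothing more can be done
None
```

I threaded the middle-sized plate onto the rod, pressed the stack down about 28 mm to its hard stop, bedded it with about 19 N for over half a second, released the plate and handed the job in; the hand-in call returned no verdict.

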